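Tip the tote so the last bottles gather in the corner by the rack

ROBOT

A 6-joint arm with a two-finger parallel gripper is mounted at the origin on the work surface. World frame = base frame: x ahead of the robot, y to its left, z up, the work surface at z = 0. Lengths are in m, angles in degrees, forces in N, time in s.
With the tool pointing down it reaches from about 0.3 to 0.75 m from the base axis. Payload 8.5 kg.
Tool frame: the origin (TCP) lies at the very end of the fingers, on their centre line; the grasp point (between the pads) lies behind it (arm.tcp_to_grasp is the z of the grasp point in the tool frame, in m); z points along the fingers, y is the direction in which the jaws open and shut (so a half turn about z gives the same grasp; the last joint's range is limited). The gripper opens to 88 mm and grips with 3 to 60 N. Pads are 18 mm wide; open, the fingers measure 123 mm over their backs; the gripper's body (75 mm by 187 mm) begins 45 mm behind the grasp point.
Start: joints at [62.034, 21.807, 74.336, -0, 83.858, -12.336], TCP at [0.148, 0.53, 0.239] pointing down, gripper open.
Joint ranges: [-178.18, 178.18], [-50.72, 133.34], [12.68, 142.11], [-81.47, 261.47], [9.98, 163.14], [-165.26, 165.26]. Speed limits (degrees/s): [136.94, 136.94, 180, 180, 180, 180].

INTERFACE

Orientations are given as a 3x3 rotation matrix whose columns are the frame's x, y, z axes.
In Python, from cell import state, vision, close_job, arm gives the robot as it stands.
- The arm moves only by the tool jog_arm, never from a script. Its argument "rows" is a list of rows, each a list of 7 numbers: the closure, from 0 (fully open) to 1 (shut), then the shift along the tool's x, y, z in m, then the turn, a rotation vector about the tool's x, y, z in rad. In form: [[jaw, tx, ty, tz, rx, ry, rz], ...]. A call has 1 to 5 rows; each row shifts and turns the pose as measured when the row begins, along the tool's axes as they then stand; what a row does not reach is not made up. A row lasts 1/8 s, in which the tool goes at most 62.5 mm and 10.7 degrees, less where a joint would pass 70% of its speed; a pose out of reach is approached as far as the arm can. A call is refused whole if a number of a shift passes 0.0625 or a number of a turn 0.188, either way. A call with a gripper value outside its range is refused whole. The fingers move at their own pace and stop on an object; the grip force is fixed at half the most. Time passes only in rows, so rows that do not move let the fingers close. It gives the time, the measured TCP pose, the force and the opening at its end, in the units of the state.
- state(): the state, without advancing time (a new reading comes with each control period).
- vision.capture(name): name is "scene" or "top" or "wrist"; returns a dict with "pixels" (420x560x3 uint8, blue, green, red), "camera_matrix" (3x3 intrinsics, pixels), "world_to_cam" (4x4, takes a point from world to camera coordinates). Camera axes: x right, y up, looking along -z (the intrinsics and any distortion apply to the point x, -y, -z); pixel columns grow to the right and rows downward; lengths in m; the calibration is good to about 2 mm. A picture is of the moment at which its call begins. There is no depth.
- close_job(): hands the job in, once; it reports no verdict.
The state is a dict: "clock": time; "joints": joint angles; "qvel": joint speeds; "joint_torque": joint torques, N m; "ee_pos": TCP position; "orientation": TCP orientation; "wrist_force": force on the tool from outside, world axes, zero at the start; "moment": the same for the moment, N m; "width": opening from 0.0 (shut) to 1.0 (fully open).
Only numpy, scipy, OpenCV 4.12 (cv2) and the standard library are available. Lean on these libraries where they do the work, as an engineer would, in place of code of your own. Each camera call takes 0.05 s, during which the arm holds its last target.

TASK

The tote of tablet bottles is nearly empty and its last bottles lie out of easy reach of the person filling the bottle rack. Put the bottle that lies on the bench back into the tote, then pinch the tote's rim and tip it up, without spilling, until all five bottles have slid together into the corner nearest the bottle rack, that corner the lowest and still down on the bench. Finish while still holding the tote tipped and steady; leave the other things on the bench where they are.

Things in the scene. Friction and masses are not known exactly. Their poses are not given: they have to be found in the camera images.
- tote: open grey plastic tote, 200 mm along its x by 300 mm along its y, 75 mm high, 0.35 kg, loose. Origin at the centre of its underside, z up; at yaw 0 its x points away from the robot; turned up to 15 degrees. Inside 180 by 280 mm, floor at z = 4 mm; outer foot corners at x +-94, y +-144 mm, z = 0. Tipped 25 degrees endwise, then 40 degrees towards a corner, its bottles slide there
- tote_near_left (a point): inner floor corner of the tote at its -x, +y: on the robot's side, left
- tote_near_right (a point): inner floor corner of the tote at its -x, -y: on the robot's side, right
- tote_far_left (a point): inner floor corner of the tote at its +x, +y: away from the robot, left
- tote_far_right (a point): inner floor corner of the tote at its +x, -y: away from the robot, right
- tote_rim_left (a point): point in the tote's rim, on the long side away from the robot, 45 mm from its left end: x 95, y 105, z 66 mm from the tote's origin. The stiff rim runs all round the top, 10 mm thick and 18 mm deep (z 57 to 75 mm), good to pinch across from above; the wall below it is 4 mm thick
- tote_rim_right (a point): the same, 45 mm from the right end of that side: x 95, y -105, z 66 mm
- bottle1: white tablet bottle with a blue screw cap, a plain cylinder 28 mm in diameter and 36 mm long, 22 g, lying on its side on the tote's floor (one towards each corner, the middle free). Origin at its middle, on its axis; its x axis runs along the bottle towards the cap. Smooth plastic: it slips on the tote at a slope of about 15 degrees and rolls at about 8
- bottle2: white tablet bottle with a blue screw cap, a plain cylinder 28 mm in diameter and 36 mm long, 22 g, lying on its side on the tote's floor (one towards each corner, the middle free). Origin at its middle, on its axis; its x axis runs along the bottle towards the cap. Smooth plastic: it slips on the tote at a slope of about 15 degrees and rolls at about 8
- bottle3: white tablet bottle with a blue screw cap, a plain cylinder 28 mm in diameter and 36 mm long, 22 g, lying on its side on the tote's floor (one towards each corner, the middle free). Origin at its middle, on its axis; its x axis runs along the bottle towards the cap. Smooth plastic: it slips on the tote at a slope of about 15 degrees and rolls at about 8
- bottle4: white tablet bottle with a blue screw cap, a plain cylinder 28 mm in diameter and 36 mm long, 22 g, lying on its side on the tote's floor (one towards each corner, the middle free). Origin at its middle, on its axis; its x axis runs along the bottle towards the cap. Smooth plastic: it slips on the tote at a slope of about 15 degrees and rolls at about 8
- stray: white tablet bottle with a blue screw cap, a plain cylinder 28 mm in diameter and 36 mm long, 22 g, lying on its side on the bench, left or right of the tote. Origin at its middle, on its axis; its x axis runs along the bottle towards the cap. Smooth plastic: it slips on the tote at a slope of about 15 degrees and rolls at about 8
- rack: the bottle rack: white plastic block 140 mm (x) by 180 mm (y), 25 mm high, with 12 drilled pockets, seven holding standing bottles (tops at 46 mm). Fixed, to the robot's left or right, nearer than the tote; the tote's corner nearest to it is one of the two on the robot's side, left if the rack is left. Origin at the centre of its underside
- torque_tester: cap torque tester on the other side: white housing 140 by 180 mm, 56 mm high, with a round aluminium plate and four rubber pegs up to 90 mm. Fixed. Origin at the centre of its underside
- label_reel: roll of labels lying flat beside the tote, 100 mm in diameter, 32 mm high, 0.25 kg, loose; leave alone. Origin at the centre of its underside
- jar: white jar with a lid, 66 mm in diameter, 85 mm high, loose, farther back; leave alone. Origin at the centre of its underside
- cap_cup: small steel cup of blue caps, 72 mm in diameter, 45 mm high, loose, farther back; leave alone. Origin at the centre of its underside
- forceps: steel forceps 150 mm long, 8 mm high, lying behind the tote, loose; leave alone. Origin at their middle, x along them
Mind the look-alikes: they are no part of the job. Leave any brown or yellow look-alike of the bottle4 alone.

How it is judged (in metres and radians):
On the way:
1. the bottle from the bench lies in the tote, let go, and the tote is still level (x of stray in the frame of tote between -0.093 and 0.093 m and y of stray in the frame of tote between -0.143 and 0.143 m and z of stray in the frame of tote below 0.07 m and contact force between the fingers and stray below 0.1 N and angle between tote's own z axis and vertical below 0.1 rad), for 0.2 s.
At the end, for the whole second after the job is handed in: Fingers grip the tote (over 2 N): tipped 17 to 54 degrees, still, leaning only on the bench; inner floor corner nearest the rack under 30 mm up, next near one over 50, next far one over 40; all five bottles inside, at rest, middles within 150 mm of that corner (angle between tote's own z axis and vertical between 0.3 and 0.95 rad and contact force between the fingers and tote above 2 N and contact force between tote and rack below 0.5 N and contact force between tote and torque_tester below 0.5 N and linear speed of tote below 0.02 m/s and contact force between tote and label_reel below 0.5 N and contact force between tote and jar below 0.5 N and contact force between tote and forceps below 0.5 N and contact force between tote and cap_cup below 0.5 N and x of bottle1 in the frame of tote between -0.093 and 0.093 m and y of bottle1 in the frame of tote between -0.143 and 0.143 m and z of each of bottle1, bottle2, bottle3, bottle4, stray in the frame of tote below 0.07 m and linear speed of each of bottle1, bottle2, bottle3, bottle4, stray below 0.03 m/s and x of bottle2 in the frame of tote between -0.093 and 0.093 m and y of bottle2 in the frame of tote between -0.143 and 0.143 m and x of bottle3 in the frame of tote between -0.093 and 0.093 m and y of bottle3 in the frame of tote between -0.143 and 0.143 m and x of bottle4 in the frame of tote between -0.093 and 0.093 m and y of bottle4 in the frame of tote between -0.143 and 0.143 m and x of stray in the frame of tote between -0.093 and 0.093 m and y of stray in the frame of tote between -0.143 and 0.143 m and ((world y of rack above 0 m and height (world z) of tote_near_right above 0.05 m and height (world z) of tote_far_left above 0.04 m and height (world z) of tote_near_left below 0.03 m and distance between each of bottle1, bottle2, bottle3, bottle4, stray and tote_near_left below 0.15 m) or (world y of rack below 0 m and height (world z) of tote_near_left above 0.05 m and height (world z) of tote_far_right above 0.04 m and height (world z) of tote_near_right below 0.03 m and distance between each of bottle1, bottle2, bottle3, bottle4, stray and tote_near_right below 0.15 m))); the arm keeps its last pose, push and grip.
It fails at once if a bottle is spilled from the tote (distance between any of bottle1, bottle2, bottle3, bottle4 and tote above 0.21 m).
It fails at once if one of the other loose things is moved by more than 30 mm (distance of any of label_reel, jar, forceps, cap_cup from where it was at the start of the episode above 0.03 m).
It also fails if it takes over 54 s, if anything falls off the work surface, if the arm or the gripper's body presses on something with over 40 N, if the wrist force passes 120 N, or if a joint passes its speed limit or range.

## Working session

There is one attempt and no reset: what is moved stays moved. The work goes in short steps, Python scripts to look and compute and a tool call to move; the robot and the scene stay as the last step left them, time stands still between calls to the robot, and variables do not carry over. Pictures are saved under pics/ and viewed, and the job is handed in when it is done.

Besides the shell and the picture viewer there is one more tool, called after "Emit:" as name(argument=value, ...) on one line, values as JSON. jog_arm: Moves the arm, as the interface text tells. Its arguments: {"type":"object","properties":{"rows":{"type":"array","items":{"type":"array","items":{"type":"number"}}}},"required":["rows"]}

```bash
ls; mkdir -p pics
python3 - <<'E'
from cell import state, vision, close_job, arm
import cv2
print(state()); print(arm.tcp_to_grasp, [a for a in dir(arm) if a[0]!='_'])
for n in ("scene","top"):
    c=vision.capture(n); cv2.imwrite(f"pics/{n}0.png",c["pixels"]); print(n,c["camera_matrix"],c["world_to_cam"])
E
```

```text
pics
{'clock': 0.0, 'joints': array([ 6.20333257e+01,  2.18419394e+01,  7.43850161e+01,  1.60045096e-03,
        8.38597333e+01, -1.23349471e+01]), 'qvel': array([ 0.0238375 , -0.01739345,  0.06124491, -0.04088878,  0.04071702,
       -0.03080628]), 'joint_torque': array([ 1.50562992e-03, -4.37927485e+01, -2.24550050e+01,  7.14323181e-02,
        3.53312236e-02, -1.40195052e-04]), 'ee_pos': array([0.14804889, 0.52940094, 0.23812734]), 'orientation': array([[-9.63012567e-01,  2.69455483e-01, -7.34065006e-04],
       [ 2.69456255e-01,  9.63011721e-01, -1.32329224e-03],
       [ 3.50344856e-04, -1.47214546e-03, -9.99998855e-01]]), 'wrist_force': array([-0.93443585, -1.12731563, -0.06775654]), 'moment': array([-0.00623759, -0.00918242,  0.03462688]), 'width': 0.9987130416868338}
-0.0187 ['MotionError', 'tcp_to_grasp']
scene [[425.60863338   0.         279.17219926]
 [  0.         425.60863338 208.52029008]
 [  0.           0.           1.        ]] [[-0.55256313  0.83345987  0.00431576  0.31454817]
 [-0.56210465 -0.37647462  0.73641376  0.22662426]
 [ 0.61539609  0.40448919  0.67651766 -1.38125681]
 [ 0.          0.          0.          1.        ]]
top [[392.15415669   0.         275.12812941]
 [  0.         392.15415669 212.35768169]
 [  0.           0.           1.        ]] [[-0.03348569 -0.99943748 -0.00185461  0.02067784]
 [ 0.9697345  -0.03293944  0.24192974 -0.54663816]
 [-0.24185474  0.0063027   0.970292   -1.0686404 ]
 [ 0.          0.          0.          1.        ]]
```

View pics/scene0.png

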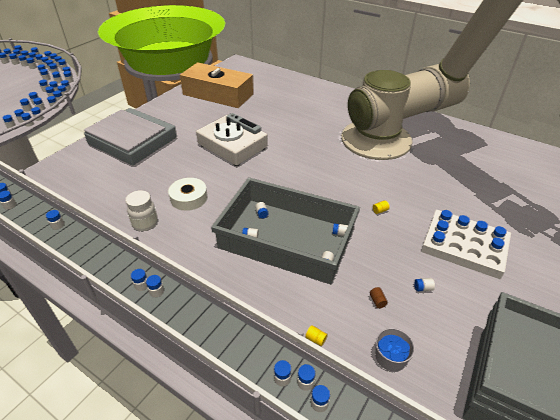

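View pics/top0.png

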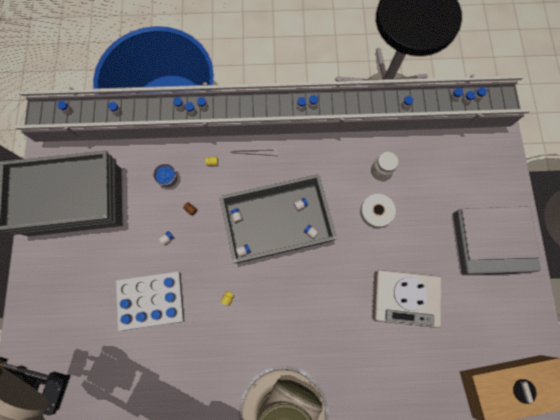

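The rack is on the robot's left (top px 150,300), so the target corner is near_left. The white and blue stray lies at top px (166,238) and the tote is centred near (277,219). I'll enlarge these areas.

```bash
cat > h.py <<'E'
from cell import state, vision, close_job, arm
import cv2, numpy as np
def cap(n,f=None,crop=None,k=1):
    c=vision.capture(n); im=c["pixels"]
    if crop: x0,y0,x1,y1=crop; im=im[y0:y1,x0:x1]
    if k!=1: im=cv2.resize(im,None,fx=k,fy=k,interpolation=cv2.INTER_CUBIC)
    if f: cv2.imwrite("pics/"+f,im)
    return c
def ray(c,u,v,z):
    K=c["camera_matrix"];T=c["world_to_cam"];R=T[:3,:3];t=T[:3,3]
    d=np.linalg.inv(K)@[u,v,1.]; d=np.array([d[0],-d[1],-d[2]])
    o=-R.T@t; d=R.T@d; return o+d*(z-o[2])/d[2]
def proj(c,P):
    T=c["world_to_cam"];p=T[:3,:3]@np.asarray(P)+T[:3,3];q=c["camera_matrix"]@[p[0],-p[1],-p[2]];return q[:2]/q[2]
E
python3 - <<'E'
from h import *
im=cv2.imread("pics/top0.png")
cv2.imwrite("pics/t1.png",cv2.resize(im[165:275,205:345],None,fx=5.5,fy=5.5,interpolation=cv2.INTER_CUBIC))
cv2.imwrite("pics/t2.png",cv2.resize(im[195:275,140:240],None,fx=7,fy=7,interpolation=cv2.INTER_CUBIC))
E
```

```text
(no output)
```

View pics/t1.png

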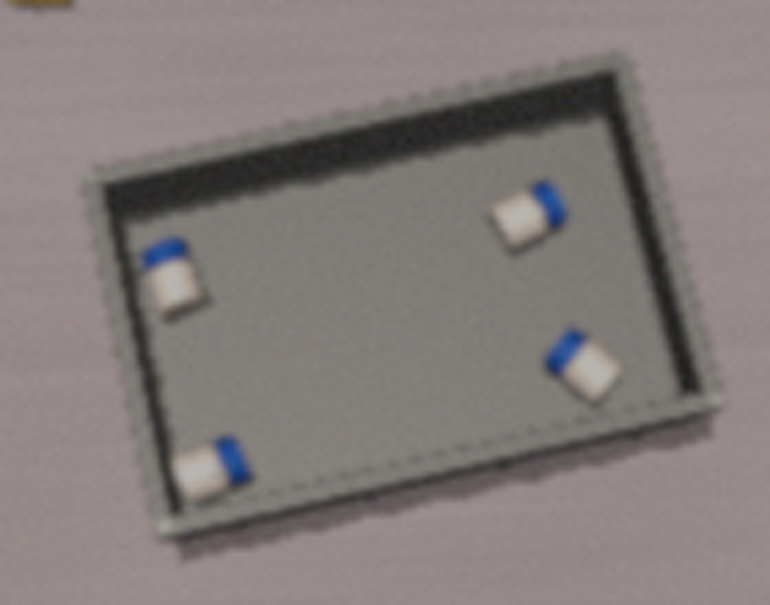

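View pics/t2.png

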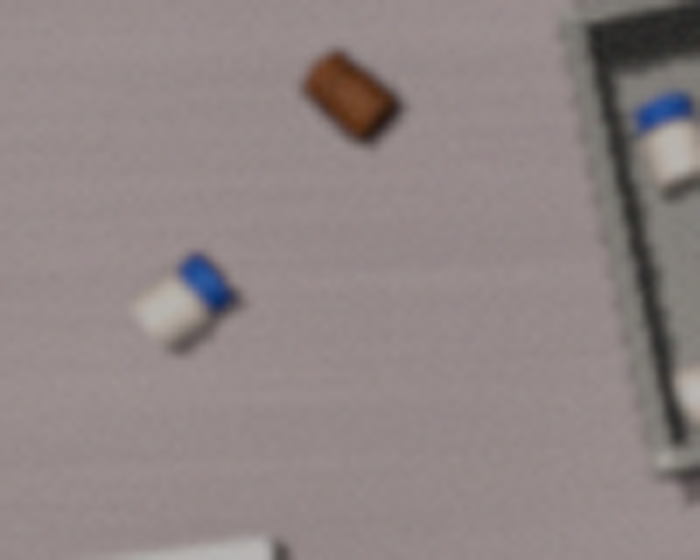

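Tote rim corners in the crop: FL (87,178), FR (627,58), NR (718,402), NL (160,532). In the second crop the stray runs from its base at (155,330) to its cap at (215,272).

Run:
```python
from h import *
c=vision.capture("top"); s=vision.capture("scene")
P={}
for n,(u,v) in dict(FL=(87,178),FR=(627,58),NR=(718,402),NL=(160,532)).items():
    P[n]=ray(c,(u+.5)/5.5-.5+205,(v+.5)/5.5-.5+165,0.075); print(n,P[n])
d=lambda a,b:np.linalg.norm(P[a]-P[b])
print(d('FL','FR'),d('NL','NR'),d('FL','NL'),d('FR','NR'))
ctr=sum(P.values())/4
a=P['FL']+P['NL']-P['FR']-P['NR']; yaw=np.arctan2(-a[0],a[1]); a2=P['FL']+P['FR']-P['NL']-P['NR'];yaw2=np.arctan2(a2[1],a2[0])
print("centre",ctr,np.degrees([yaw,yaw2]))
b=ray(c,155/7+140,330/7+195,.014);k=ray(c,215/7+140,272/7+195,.014); print("stray",(b+k)/2,np.linalg.norm(b-k),np.degrees(np.arctan2(*(k-b)[1::-1])))
print(proj(s,(b+k)/2))
y=yaw;R=np.array([[np.cos(y),-np.sin(y)],[np.sin(y),np.cos(y)]])
for q in((95,105),(95,-105)):print(q,ctr[:2]+R@(np.array(q)/1000))
for q in((-94,144),(94,144),(94,-144),(-94,-144)):
  w=ctr[:2]+R@(np.array(q)/1000);print(q,w,proj(s,[*w,0]))
for nm,u,v,z in(("rack",150,300,.025),("reel",378,211,.032),("cup",165,175,.045),("forceps",254,153,.005),("brown",190,208,.014),("yel",228,298,.014),("yel2",211,161,.014),("torq",408,290,.056),("jar",388,160,.085)):print(nm,ray(c,u,v,z))
```

```text
FL [0.59654896 0.15960212 0.075     ]
FR [ 0.65361748 -0.12940443  0.075     ]
NR [ 0.46550212 -0.16491841  0.075     ]
NL [0.40832056 0.12254254 0.075     ]
0.29458716827267256 0.2930930345864661 0.19184197454419716 0.19143832589530976
centre [ 0.53099728 -0.00304454  0.075     ] [11.21017894 10.91485102]
stray [0.49238934 0.32919674 0.014     ] 0.03469445492913551 -45.566217193197545
[423.33130706 283.02088597]
(95, 105) [0.60377184 0.11842094]
(95, -105) [ 0.64459765 -0.08757239]
(-94, 144) [0.4107959  0.11993362] [353.07334208 228.00394617]
(94, 144) [0.59520898 0.15648244] [331.08548098 283.14246279]
(94, -144) [ 0.65119866 -0.1260227 ] [217.14968021 246.46996712]
(-94, -144) [ 0.46678558 -0.16257153] [250.22578872 199.18210771]
rack [0.31235668 0.36698585 0.025     ]
reel [ 0.54952374 -0.30551012  0.032     ]
cup [0.68038059 0.33146541 0.045     ]
forceps [0.75921632 0.06246639 0.005     ]
brown [0.58274245 0.26055297 0.014     ]
yel [0.31083926 0.14604353 0.014     ]
yel2 [0.73318106 0.19753673 0.014     ]
torq [ 0.31440929 -0.36036346  0.056     ]
jar [ 0.69015181 -0.33527297  0.085     ]
```

```bash
cat >> h.py <<'E'
from scipy.spatial.transform import Rotation as Ro, Slerp
def down(yaw): # jaw (tool y) along world heading yaw deg, tool z down
    a=np.radians(yaw); y=np.array([np.cos(a),np.sin(a),0]); z=np.array([0,0,-1.]); return np.column_stack([np.cross(y,z),y,z])
def rows(p1,R1,n,jaw,s=None):
    s=s or state(); p=s["ee_pos"];R=s["orientation"]
    return pathrows([(p+(p1-p)*i/n,(Ro.from_matrix(R)*Ro.from_rotvec(Ro.from_matrix(R.T@R1).as_rotvec()*i/n)).as_matrix()) for i in range(1,n+1)],jaw,(p,R))
def pathrows(poses,jaw,start=None):
    if start is None: s=state(); start=(s["ee_pos"],s["orientation"])
    p,R=start; out=[]
    for q,Q in poses:
        sh=R.T@(q-p); rv=Ro.from_matrix(R.T@Q).as_rotvec()
        out.append([jaw]+[round(float(x),4) for x in sh]+[round(float(x),3) for x in rv]); p,R=q,Q
    for o in out: print(o)
E
python3 - <<'E'
from h import *
rows(np.array([.492,.329,.12]),down(44.4),10,0.2)
E
```

```text
[0.2, -0.0385, -0.01, 0.0118, -0.0, 0.0, 0.052]
[0.2, -0.039, -0.008, 0.0118, -0.0, 0.0, 0.052]
[0.2, -0.0394, -0.006, 0.0118, -0.0, 0.0, 0.052]
[0.2, -0.0396, -0.0039, 0.0118, -0.0, 0.0, 0.052]
[0.2, -0.0398, -0.0018, 0.0118, -0.0, 0.0, 0.052]
[0.2, -0.0398, 0.0003, 0.0118, -0.0, 0.0, 0.052]
[0.2, -0.0397, 0.0023, 0.0118, -0.0, 0.0, 0.052]
[0.2, -0.0396, 0.0044, 0.0118, -0.0, 0.0, 0.052]
[0.2, -0.0393, 0.0065, 0.0118, -0.0, 0.0, 0.052]
[0.2, -0.0389, 0.0085, 0.0118, -0.0, 0.0, 0.052]
```

Emit:
jog_arm(rows=[[0.2,-0.0385,-0.01,0.012,0,0,0.052],[0.2,-0.039,-0.008,0.012,0,0,0.052],[0.2,-0.0394,-0.006,0.012,0,0,0.052],[0.2,-0.0396,-0.004,0.012,0,0,0.052],[0.2,-0.0398,-0.002,0.012,0,0,0.052]])

```text
clock: 0.82
ee_pos: [0.3227, 0.4272, 0.1768]
orientation: [[-0.86, 0.511, -0.0], [0.511, 0.86, 0.001], [0.0, 0.0, -1.0]]
wrist_force: [-0.6, -0.1, 0.1]
width: 0.801
```

Emit:
jog_arm(rows=[[0.2,-0.0398,0,0.012,0,0,0.052],[0.2,-0.0397,0.002,0.012,0,0,0.052],[0.2,-0.0396,0.0044,0.012,0,0,0.052],[0.2,-0.0393,0.0065,0.012,0,0,0.052],[0.2,-0.039,0.0085,0.012,0,0,0.052]])

```text
clock: 1.45
ee_pos: [0.4992, 0.3214, 0.1141]
orientation: [[-0.693, 0.721, -0.001], [0.721, 0.693, 0.0], [0.001, -0.001, -1.0]]
wrist_force: [0.7, -0.5, -0.1]
width: 0.796
```

Run:
```python
from h import *
cap("wrist","w1.png")
c=cap("top","tp1.png"); print(proj(c,[.492,.329,.014]))
s=state();print(s["clock"],s["ee_pos"],s["width"],s["wrist_force"])
rows(np.array([.492,.329,.12]),down(44.4),1,0.2)
```

```text
[166.50113696 238.115541  ]
1.55 [0.50052785 0.3199588  0.11293809] 0.796025459450217 [-0.58683041  1.08264122 -0.3722753 ]
[0.2, 0.0124, 0.0001, -0.0071, -0.002, -0.001, -0.012]
```

View pics/w1.png

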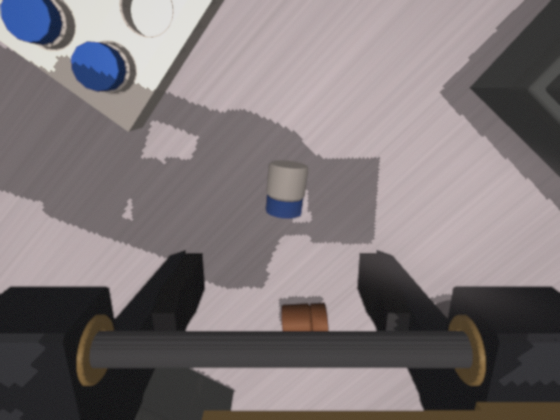

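The wrist view shows the stray between base (288,163) and cap end (284,216), centred at about (286,190), with the brown look-alike behind it at (304,318). I'll cross-check its position from this view.

Run:
```python
from h import *
c=vision.capture("wrist")
b=ray(c,288,166,.016);k=ray(c,284.5,214,.016);print(b,k,(b+k)/2,np.linalg.norm(b-k),np.degrees(np.arctan2((k-b)[1],(k-b)[0])))
print(proj(c,[.492,.329,.014]))
m=(b+k)/2;m[2]=.09;
a=np.degrees(np.arctan2((k-b)[1],(k-b)[0]))
rows(m,down(a+90),3,0.2)
```

```text
[0.48500919 0.34310657 0.016     ] [0.50770157 0.31602015 0.016     ] [0.49635538 0.32956336 0.016     ] 0.035335787870086455 -50.044496229761066
[281.20883505 186.20704358]
[0.2, 0.0026, 0.0013, 0.0079, -0.001, -0.0, 0.023]
[0.2, 0.0026, 0.0013, 0.0079, -0.001, -0.0, 0.023]
[0.2, 0.0027, 0.0012, 0.0079, -0.001, -0.0, 0.023]
```

Emit:
jog_arm(rows=[[0.2,0.004,0.001,0.02,0,0,0.022],[0.2,0.004,0.001,0.025,0,0,0.022],[0.2,0,0,0.02,0,0,0.01],[0.2,0,0,0.01,0,0,0]])

```text
clock: 2.1
ee_pos: [0.4918, 0.3317, 0.0392]
orientation: [[-0.656, 0.755, -0.0], [0.755, 0.656, 0.002], [0.001, 0.001, -1.0]]
wrist_force: [0.3, -0.0, -0.8]
width: 0.802
```

Run:
```python
from h import *
s=state();print(s["clock"],s["ee_pos"],s["width"],s["wrist_force"])
c=cap("wrist","w2.png")
rows(np.array([.4953,.3294,.005]),down(41),2,0.2)
```

```text
2.1 [0.49181414 0.33165119 0.03916622] 0.8016814955767454 [ 0.25894037 -0.03648872 -0.8478661 ]
[0.2, -0.0021, 0.0008, 0.0166, -0.0, -0.001, -0.0]
[0.2, -0.002, 0.0008, 0.0166, -0.0, -0.001, -0.0]
```

View pics/w2.png

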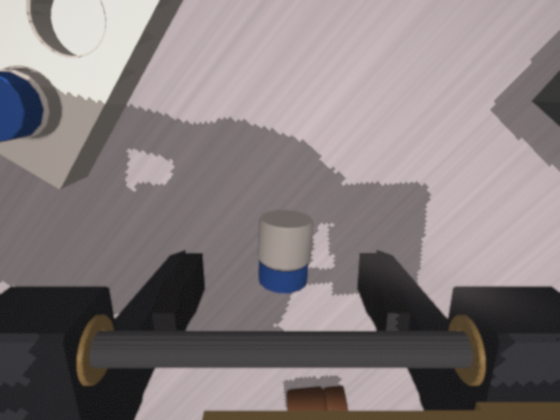

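The bottle is centred between the fingers at px (285,250) and lined up with them. I'll go down and grip it.

Emit:
jog_arm(rows=[[0.2,-0.002,0.001,0.017,0,0,0],[0.2,-0.002,0.001,0.015,0,0,0],[0.2,0,0,0.002,0,0,0],[1,0,0,0,0,0,0],[1,0,0,0,0,0,0]])

```text
clock: 2.78
ee_pos: [0.4963, 0.3304, 0.0035]
orientation: [[-0.657, 0.754, 0.001], [0.754, 0.657, 0.002], [0.001, 0.002, -1.0]]
wrist_force: [0.3, -0.2, 0.2]
width: 0.598
```

Emit:
jog_arm(rows=[[1,0,0,0,0,0,0],[1,0,0,0,0,0,0]])

```text
clock: 3.02
ee_pos: [0.4965, 0.3305, 0.0042]
orientation: [[-0.657, 0.754, 0.002], [0.754, 0.657, 0.003], [0.001, 0.003, -1.0]]
wrist_force: [0.0, 0.1, 0.1]
width: 0.375
```

Emit:
jog_arm(rows=[[1,0,0,0,0,0,0],[1,0,0,0,0,0,0],[1,0,0,-0.03,0,0,0],[1,0,0,-0.05,0,0,0],[1,0,0,-0.05,0,0,0]])

```text
clock: 3.65
ee_pos: [0.4948, 0.3294, 0.1339]
orientation: [[-0.657, 0.754, -0.006], [0.754, 0.657, -0.001], [0.003, -0.005, -1.0]]
wrist_force: [0.3, 0.6, -0.6]
width: 0.311
```

Run:
```python
from h import *
s=state();print(s["clock"],s["ee_pos"],s["width"],s["wrist_force"])
c=cap("wrist","w3.png")
rows(np.array([.531,-.003,.16]),down(101),10,1)
rows(np.array([.531,-.003,.16]),down(-79),12,1)
print(s["joints"])
```

```text
3.65 [0.49479031 0.32941655 0.13391174] 0.3109273527012513 [ 0.3199131   0.64852924 -0.61605819]
[1, -0.0274, -0.0193, -0.002, 0.0, 0.0, -0.105]
[1, -0.0252, -0.0221, -0.002, 0.0, 0.0, -0.105]
[1, -0.0228, -0.0246, -0.002, 0.0, 0.0, -0.105]
[1, -0.0201, -0.0269, -0.002, 0.0, 0.0, -0.105]
[1, -0.0171, -0.0288, -0.002, 0.0, 0.0, -0.105]
[1, -0.014, -0.0304, -0.002, 0.0, 0.0, -0.105]
[1, -0.0108, -0.0317, -0.002, 0.0, 0.0, -0.105]
[1, -0.0074, -0.0327, -0.002, 0.0, 0.0, -0.105]
[1, -0.004, -0.0333, -0.0019, 0.0, 0.0, -0.105]
[1, -0.0005, -0.0335, -0.0019, 0.0, 0.0, -0.105]
[1, -0.0228, -0.0161, -0.0017, 0.0, -0.0, 0.175]
[1, -0.0253, -0.0119, -0.0017, 0.0, -0.0, 0.175]
[1, -0.027, -0.0073, -0.0016, 0.0, -0.0, 0.175]
[1, -0.0278, -0.0025, -0.0016, 0.0, -0.0, 0.175]
[1, -0.0278, 0.0023, -0.0016, 0.0, -0.0, 0.175]
[1, -0.027, 0.0071, -0.0016, 0.0, -0.0, 0.175]
[1, -0.0254, 0.0117, -0.0016, 0.0, -0.0, 0.175]
[1, -0.0229, 0.0159, -0.0016, 0.0, -0.0, 0.175]
[1, -0.0198, 0.0197, -0.0016, 0.0, -0.0, 0.175]
[1, -0.0161, 0.0228, -0.0016, 0.0, -0.0, 0.175]
[1, -0.0119, 0.0253, -0.0016, 0.0, -0.0, 0.175]
[1, -0.0073, 0.027, -0.0016, 0.0, -0.0, 0.175]
[ 22.21313242  31.50927382  76.04853132   0.09872852  72.78309413
 -18.86136167]
```

View pics/w3.png

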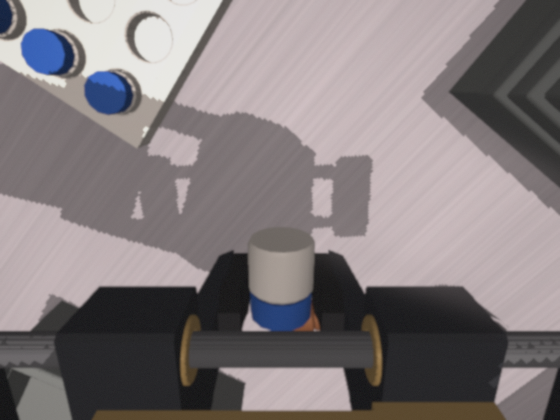

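The bottle is held, at px (281,275). I'll carry it over the middle of the tote.

Emit:
jog_arm(rows=[[1,-0.0274,-0.019,-0.002,0,0,-0.105],[1,-0.025,-0.022,-0.002,0,0,-0.105],[1,-0.023,-0.0246,-0.002,0,0,-0.105],[1,-0.02,-0.027,-0.002,0,0,-0.105],[1,-0.017,-0.029,-0.002,0,0,-0.105]])

```text
clock: 4.32
ee_pos: [0.5157, 0.1614, 0.152]
orientation: [[-0.953, 0.303, 0.009], [0.303, 0.953, 0.005], [-0.007, 0.008, -1.0]]
wrist_force: [-0.2, 0.2, 0.2]
width: 0.308
```

Emit:
jog_arm(rows=[[1,-0.014,-0.03,-0.002,0,0,-0.105],[1,-0.011,-0.0317,0,0,0,-0.105],[1,-0.0074,-0.0327,0,0,0,-0.105],[1,-0.004,-0.033,0,0,0,-0.105],[1,0,-0.0335,0,0,0,-0.105]])

```text
clock: 4.95
ee_pos: [0.5376, -0.0097, 0.153]
orientation: [[-0.973, -0.232, 0.01], [-0.232, 0.973, 0.005], [-0.01, 0.003, -1.0]]
wrist_force: [-0.0, -0.5, -0.4]
width: 0.307
```

Run:
```python
from h import *
c=cap("wrist","w4.png")
cap("top","t4.png",(180,140,360,290),4)
s=state();print(s["clock"],s["ee_pos"],s["width"],s["wrist_force"])
rows(np.array([.531,-.003,.012]),down(101),5,1)
```

```text
5.05 [ 0.53800351 -0.01120949  0.15284505] 0.3110353671866117 [-0.05676863 -0.10741472 -0.04076017]
[1, 0.0013, 0.0019, 0.0282, 0.0, 0.002, 0.008]
[1, 0.0012, 0.0019, 0.0282, 0.0, 0.002, 0.008]
[1, 0.0012, 0.0019, 0.0282, 0.0, 0.002, 0.008]
[1, 0.0012, 0.0019, 0.0282, 0.0, 0.002, 0.008]
[1, 0.0011, 0.0019, 0.0282, 0.0, 0.002, 0.008]
```

View pics/w4.png

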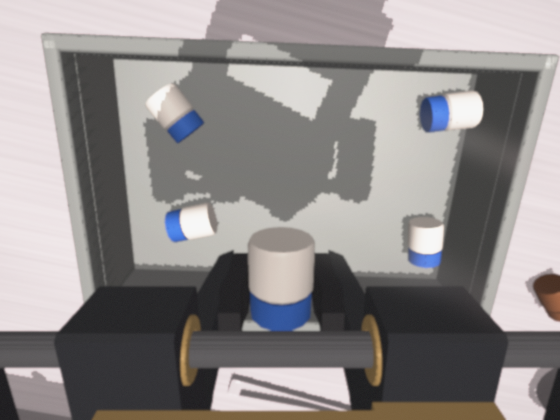

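View pics/t4.png

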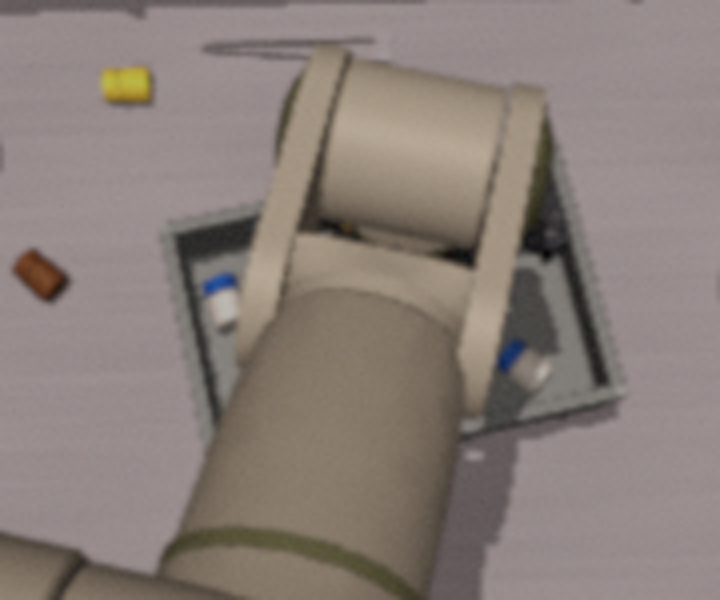

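The wrist view shows the stray (281,280) over the middle of the tote and all four bottles inside. The near rim's outer corners are at about (44,35), right, and (557,57), left.

Run:
```python
from h import *
c=vision.capture("wrist")
a=ray(c,44,35,.075);b=ray(c,557,57,.075);print(a,b,np.linalg.norm(a-b))
d=b-a; print("yaw",np.degrees(np.arctan2(-d[0],d[1])))
x=np.array([d[1],-d[0],0])/np.linalg.norm(d); print("centre",(a+b)/2+x*.1)
print(proj(c,[.531,-.003,.018]))
for u,v in((134,265),(435,275),(115,60),(470,72)): print(ray(c,u,v,.004))
```

```text
[ 0.46444381 -0.16651599  0.075     ] [0.40888036 0.12280154 0.075     ] 0.29460470335878647
yaw 10.871291184427212
centre [ 0.53486742 -0.00299688  0.075     ]
[292.63221585 181.82053522]
[ 0.64473627 -0.12506202  0.004     ]
[0.59178736 0.14874476 0.004     ]
[ 0.47178575 -0.15674119  0.004     ]
[0.41821193 0.11098752 0.004     ]
```

Emit:
jog_arm(rows=[[1,0.002,0.002,0.028,0,0,0.01],[1,0.002,0.002,0.03,0,0,0.01],[1,0.001,0.002,0.03,0,0,0.01],[1,0,0.001,0.022,0,0,0],[1,0,0,0.01,0,0,0]])

```text
clock: 5.72
ee_pos: [0.5321, 0.0021, 0.0304]
orientation: [[-0.981, -0.192, 0.012], [-0.192, 0.981, 0.006], [-0.013, 0.003, -1.0]]
wrist_force: [0.9, -0.4, 0.2]
width: 0.307
```

Emit:
jog_arm(rows=[[1,0,0,0.012,0,0,0],[1,0,0,0.007,0,0,0],[1,0,0,0,0,0,0]])

```text
clock: 6.1
ee_pos: [0.5327, 0.0031, 0.0109]
orientation: [[-0.981, -0.192, 0.013], [-0.192, 0.981, 0.006], [-0.014, 0.003, -1.0]]
wrist_force: [-0.6, 0.0, -0.2]
width: 0.31
```

Emit:
jog_arm(rows=[[0.5,0,0,0.001,0,0,0],[0.5,0,0,0,0,0,0],[0.5,0,0,0,0,0,0],[0.5,0,0,0,0,0,0]])

```text
clock: 6.6
ee_pos: [0.5335, 0.0028, 0.0111]
orientation: [[-0.981, -0.192, 0.016], [-0.191, 0.981, 0.005], [-0.016, 0.002, -1.0]]
wrist_force: [-0.5, 0.3, 0.3]
width: 0.5
```

Emit:
jog_arm(rows=[[0.5,0,0,-0.03,0,0,0],[0.5,0,0,-0.05,0,0,0],[0.5,0,0,-0.05,0,0,0],[0.5,0,0,-0.02,0,0,0],[0.5,0,0,0,0,0,0]])

```text
clock: 7.22
ee_pos: [0.5308, 0.0019, 0.1656]
orientation: [[-0.981, -0.191, 0.015], [-0.191, 0.982, 0.005], [-0.016, 0.002, -1.0]]
wrist_force: [-0.5, -0.0, -0.9]
width: 0.503
```

Run:
```python
from h import *
c=cap("wrist","w5.png")
s=state();print(s["clock"],s["ee_pos"],s["width"],s["wrist_force"],s["joints"])
```

```text
7.275 [0.53046921 0.00197016 0.16468728] 0.49976855938388876 [ 0.3291109  -0.64950601  0.31192843] [ -12.82252442   23.40856174   84.95239632    0.52084949   70.96943132
 -114.01031871]
```

View pics/w5.png

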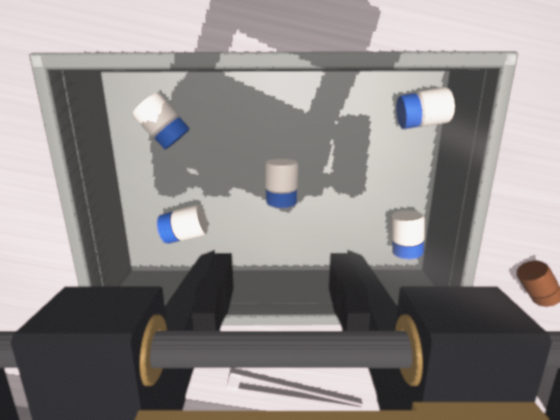

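Stray lies at rest in the tote at px (281,183), with the other four undisturbed. Next is the right rim point on the far side.

Run:
```python
from h import *
rows(np.array([.645,-.089,.125]),down(11),10,.4)
```

```text
[0.4, -0.0094, -0.0111, 0.0041, 0.001, 0.001, 0.157]
[0.4, -0.0111, -0.0095, 0.0041, 0.001, 0.001, 0.157]
[0.4, -0.0124, -0.0077, 0.0041, 0.001, 0.001, 0.157]
[0.4, -0.0135, -0.0056, 0.0041, 0.001, 0.001, 0.157]
[0.4, -0.0142, -0.0034, 0.0041, 0.001, 0.001, 0.157]
[0.4, -0.0146, -0.0012, 0.0041, 0.001, 0.001, 0.157]
[0.4, -0.0146, 0.0011, 0.004, 0.001, 0.001, 0.157]
[0.4, -0.0142, 0.0034, 0.004, 0.001, 0.001, 0.157]
[0.4, -0.0135, 0.0056, 0.004, 0.001, 0.001, 0.157]
[0.4, -0.0125, 0.0076, 0.004, 0.001, 0.001, 0.157]
```

Emit:
jog_arm(rows=[[0.4,-0.0094,-0.011,0.003,0,0,0.157],[0.4,-0.011,-0.0095,0.003,0,0,0.157],[0.4,-0.0124,-0.0077,0.003,0,0,0.157],[0.4,-0.0135,-0.0056,0.003,0,0,0.157],[0.4,-0.0142,-0.0034,0.003,0,0,0.157]])

```text
clock: 7.9
ee_pos: [0.5856, -0.044, 0.1414]
orientation: [[-0.816, 0.578, 0.001], [0.578, 0.816, 0.009], [0.005, 0.008, -1.0]]
wrist_force: [0.2, -0.4, 0.7]
width: 0.599
```

Emit:
jog_arm(rows=[[0.4,-0.0146,-0.001,0.003,0,0,0.157],[0.4,-0.0146,0.001,0.003,0,0,0.157],[0.4,-0.0142,0.0034,0.003,0,0,0.157],[0.4,-0.0135,0.0056,0.003,0,0,0.157],[0.4,-0.0125,0.0076,0.003,0,0,0.157]])

```text
clock: 8.52
ee_pos: [0.6399, -0.0921, 0.1147]
orientation: [[-0.141, 0.99, -0.014], [0.99, 0.142, 0.014], [0.016, -0.012, -1.0]]
wrist_force: [0.1, -1.2, -0.5]
width: 0.603
```

Run:
```python
from h import *
c=cap("wrist","w6.png")
s=state();print(s["clock"],s["ee_pos"],s["width"],s["orientation"],s["joints"])
for q in ((.645,-.089,.075),(.6256,.0,.075)): print(proj(c,q))
rows(np.array([.645,-.089,.08]),down(11),2,.4)
```

```text
8.575 [ 0.64063081 -0.09324548  0.11388554] 0.5991456097275886 [[-0.13431386  0.99083336 -0.01445819]
 [ 0.99081346  0.13451466  0.01394628]
 [ 0.01576328 -0.01245219 -0.99979821]] [-18.92996317  37.76208562  67.3328179    0.50213671  75.94852629
 -26.78184991]
[291.00613103 232.71636609]
[278.93058547  59.01734633]
[0.4, 0.0015, 0.0027, 0.0169, -0.006, -0.008, -0.029]
[0.4, 0.0016, 0.0026, 0.0169, -0.006, -0.008, -0.029]
```

View pics/w6.png

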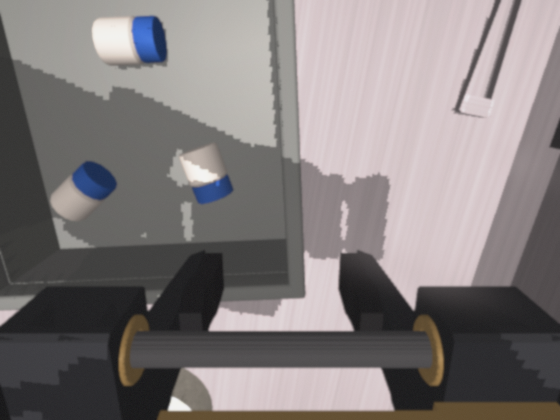

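The rim strip runs from px (283,10) to (294,250), and the predicted grasp point (291,233) falls on it. The rim's outer far-right corner is at (304,297).

Run:
```python
from h import *
c=vision.capture("wrist")
print("corner",ray(c,304,297,.075))
for u in (282,302): print(ray(c,u,220,.075))
for u in (273,295): print(ray(c,u,20,.075))
rows(np.array([.645,-.089,.075]),down(11),2,.4)
```

```text
corner [ 0.65909452 -0.12929099  0.075     ]
[ 0.6396445 -0.0830774  0.075    ]
[ 0.65058701 -0.08154846  0.075     ]
[0.6219392  0.01544453 0.075     ]
[0.63219884 0.01680971 0.075     ]
[0.4, 0.0011, 0.003, 0.0197, -0.006, -0.008, -0.023]
[0.4, 0.0012, 0.0029, 0.0197, -0.006, -0.008, -0.023]
```

Emit:
jog_arm(rows=[[0.4,0.001,0.004,0.02,-0.006,-0.008,-0.023],[0.4,0.001,0.003,0.02,-0.006,-0.008,-0.023],[0.4,0,0,0.013,0,0,0],[0.4,0,0,0,0,0,0]])

```text
clock: 9.12
ee_pos: [0.644, -0.0876, 0.0568]
orientation: [[-0.204, 0.979, -0.005], [0.979, 0.204, 0.002], [0.003, -0.004, -1.0]]
wrist_force: [0.1, -0.2, 0.3]
width: 0.598
```

Run:
```python
from h import *
s=state();print(s["clock"],s["ee_pos"],s["width"],s["wrist_force"])
rows(np.array([.6465,-.089,.047]),down(10.8),1,.4)
```

```text
9.125 [ 0.64399853 -0.08755589  0.05681893] 0.5981642298697262 [ 0.10888345 -0.19766182  0.26671705]
[0.4, -0.002, 0.0022, 0.0098, -0.004, -0.003, 0.016]
```

Emit:
jog_arm(rows=[[0.4,-0.002,0.0022,0.01,-0.004,-0.003,0.016],[0.4,0,0,0,0,0,0],[1,0,0,0,0,0,0],[1,0,0,0,0,0,0],[1,0,0,0,0,0,0]])

```text
clock: 9.75
ee_pos: [0.6473, -0.0895, 0.0481]
orientation: [[-0.188, 0.982, 0.003], [0.982, 0.188, -0.001], [-0.002, 0.003, -1.0]]
wrist_force: [-1.2, -0.6, -0.1]
width: 0.277
```

Emit:
jog_arm(rows=[[1,0,0,0,0,0,0],[1,0,0,0,0,0,0],[1,0,0,0,0,0,0],[1,0,0,0,0,0,0]])

```text
clock: 10.25
ee_pos: [0.6473, -0.0895, 0.0483]
orientation: [[-0.188, 0.982, 0.003], [0.982, 0.188, -0.002], [-0.002, 0.003, -1.0]]
wrist_force: [0.4, -0.1, -0.1]
width: 0.109
```

The rim is gripped: width 0.109 is about 9.6 mm against the 10 mm rim. Next I'll model the tote pivoting about its near-left foot corner.

```bash
cat >> h.py <<'E'
import json,os
def setup():
    s=state();R=s["orientation"];yaw=float(np.arctan2(R[1,1],R[0,1]))
    p=s["ee_pos"]; Rt=Ro.from_euler('z',yaw).as_matrix()
    c=p-Rt@np.array([.095,-.1057,0]); c[2]=0
    json.dump(dict(p=p.tolist(),R=R.tolist(),yaw=yaw,piv=(c+Rt@np.array([-.094,.144,0])).tolist(),c=c.tolist()),open("g.json","w"))
    print(np.degrees(yaw),c)
def G():
    return {k:np.array(v) for k,v in json.load(open("g.json")).items()}
def tip(phi,th):
    g=G();f=np.radians(phi);Rt=Ro.from_euler('z',float(g["yaw"])).as_matrix()
    W=Ro.from_rotvec(Rt@np.array([-np.sin(f),-np.cos(f),0])*np.radians(th)).as_matrix()
    return g["piv"]+W@(g["p"]-g["piv"]), W@g["R"]
def tilt_est():
    "tote orientation & point heights by rigid grip"
    g=G();s=state();W=s["orientation"]@g["R"].T
    Rt=W@Ro.from_euler('z',float(g["yaw"])).as_matrix(); o=s["ee_pos"]+W@(g["c"]-g["p"])
    z=Rt[:,2];print("t",round(s["clock"],2),"tilt",round(np.degrees(np.arccos(z[2])),1),"F",s["wrist_force"].round(1),"M",s["moment"].round(2),"w",round(s["width"],3),"j",s["joints"].round(0))
    for n,q in dict(NL=(-94,144,0),NR=(-94,-144,0),FL=(94,144,0),FR=(94,-144,0)).items(): print(n,(o+Rt@(np.array(q)/1000)).round(3),end=' ')
    print()
    return o,Rt
E
python3 - <<'E'
from h import *
setup()
pathrows([tip(90,t) for t in np.arange(1,11)*1.2],1)
E
```

```text
10.844714851799973 [ 0.53412539 -0.00358337  0.        ]
[1, 0.0011, 0.0, -0.0052, -0.0, -0.021, -0.0]
[1, 0.0011, 0.0, -0.0052, -0.0, -0.021, -0.0]
[1, 0.0011, 0.0, -0.0052, -0.0, -0.021, -0.0]
[1, 0.0011, 0.0, -0.0052, -0.0, -0.021, -0.0]
[1, 0.0011, 0.0, -0.0052, -0.0, -0.021, -0.0]
[1, 0.0011, 0.0, -0.0052, -0.0, -0.021, -0.0]
[1, 0.0011, 0.0, -0.0052, -0.0, -0.021, -0.0]
[1, 0.0011, 0.0, -0.0052, -0.0, -0.021, -0.0]
[1, 0.0011, 0.0, -0.0052, -0.0, -0.021, -0.0]
[1, 0.0011, 0.0, -0.0052, -0.0, -0.021, -0.0]
```

Emit:
jog_arm(rows=[[1,0.001,0,-0.0052,0,-0.021,0],[1,0.001,0,-0.0052,0,-0.021,0],[1,0.001,0,-0.0052,0,-0.021,0],[1,0.001,0,-0.0052,0,-0.021,0],[1,0.001,0,-0.0052,0,-0.021,0]])

```text
clock: 10.88
ee_pos: [0.6458, -0.0831, 0.0753]
orientation: [[-0.187, 0.982, 0.023], [0.976, 0.188, -0.111], [-0.114, 0.002, -0.994]]
wrist_force: [0.2, 0.1, -1.8]
width: 0.114
```

Run:
```python
from h import *
tilt_est()
c=cap("scene","s7.png",(180,130,460,340),2.8)
pathrows([tip(90,t) for t in 6+np.arange(1,6)*1.5],1)
```

```text
t 10.88 tilt 6.4 F [ 0.2  0.1 -1.8] M [0.03 0.07 0.15] w 0.114 j [-15.  39.  72.  -6.  66. -24.]
NL [ 0.415  0.12  -0.   ] NR [ 0.468 -0.161  0.032] FL [ 0.599  0.155 -0.001] FR [ 0.653 -0.126  0.032] 
[1, 0.0008, 0.0001, -0.0046, 0.0, -0.018, -0.0]
[1, 0.0013, 0.0, -0.0065, -0.0, -0.026, -0.0]
[1, 0.0013, 0.0, -0.0065, -0.0, -0.026, -0.0]
[1, 0.0013, 0.0, -0.0065, -0.0, -0.026, -0.0]
[1, 0.0013, 0.0, -0.0065, -0.0, -0.026, -0.0]
```

View pics/s7.png

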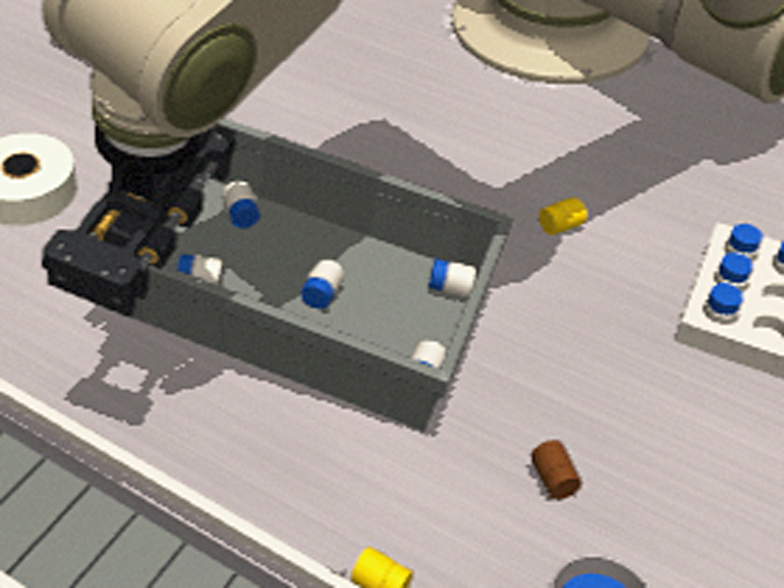

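The right end is lifting cleanly on its left edge, and all five bottles are inside, with the stray at px (322,285). Continuing.

Emit:
jog_arm(rows=[[1,0.001,0,-0.0055,0,-0.022,0],[1,0.001,0,-0.0055,0,-0.022,0],[1,0.001,0,-0.0055,0,-0.022,0],[1,0.001,0,-0.0055,0,-0.022,0],[1,0.001,0,-0.0055,0,-0.022,0]])

```text
clock: 11.55
ee_pos: [0.6435, -0.0726, 0.1037]
orientation: [[-0.183, 0.982, 0.045], [0.956, 0.188, -0.225], [-0.229, 0.002, -0.973]]
wrist_force: [0.1, -0.3, -2.4]
width: 0.113
```

Run:
```python
from h import *
tilt_est()
pathrows([tip(90,t) for t in 13+np.arange(1,6)*1.2],1)
```

```text
t 11.55 tilt 13.1 F [ 0.1 -0.3 -2.4] M [0.13 0.24 0.05] w 0.113 j [-12.  37.  72. -13.  66. -18.]
NL [0.414 0.12  0.   ] NR [ 0.467 -0.156  0.066] FL [ 0.599  0.155 -0.   ] FR [ 0.652 -0.12   0.065] 
[1, 0.0011, 0.0005, -0.0047, -0.001, -0.018, -0.0]
[1, 0.0011, 0.0, -0.0052, -0.0, -0.021, -0.0]
[1, 0.0011, 0.0, -0.0052, -0.0, -0.021, -0.0]
[1, 0.0011, 0.0, -0.0052, -0.0, -0.021, -0.0]
[1, 0.0011, 0.0, -0.0052, -0.0, -0.021, -0.0]
```

Emit:
jog_arm(rows=[[1,0.001,0,-0.0052,0,-0.021,0],[1,0.001,0,-0.0052,0,-0.021,0],[1,0.001,0,-0.0052,0,-0.021,0],[1,0.001,0,-0.0052,0,-0.021,0],[1,0.001,0,-0.0052,0,-0.021,0]])

```text
clock: 12.18
ee_pos: [0.641, -0.0599, 0.1291]
orientation: [[-0.176, 0.982, 0.065], [0.925, 0.188, -0.331], [-0.337, 0.002, -0.942]]
wrist_force: [-0.2, -0.7, -1.6]
width: 0.107
```

Emit:
jog_arm(rows=[[1,0.001,0,-0.0052,0,-0.021,0],[1,0.001,0,-0.0052,0,-0.021,0],[1,0.001,0,-0.0052,0,-0.021,0],[1,0.001,0,-0.0052,0,-0.021,0],[1,0.001,0,-0.0052,0,-0.021,0]])

```text
clock: 12.8
ee_pos: [0.638, -0.0446, 0.1528]
orientation: [[-0.168, 0.982, 0.084], [0.882, 0.188, -0.432], [-0.44, 0.002, -0.898]]
wrist_force: [-0.6, -0.1, -1.4]
width: 0.107
```

Run:
```python
from h import *
tilt_est()
c=cap("scene","s8.png",(180,130,460,340),2.8)
cap("wrist","w8.png")
```

```text
t 12.8 tilt 26.0 F [-0.6 -0.1 -1.4] M [ 0.37  0.27 -0.  ] w 0.107 j [ -5.  34.  72. -27.  68.  -7.]
NL [ 0.414  0.12  -0.   ] NR [ 0.463 -0.135  0.126] FL [ 0.599  0.155 -0.   ] FR [ 0.647 -0.099  0.126]
```

View pics/s8.png

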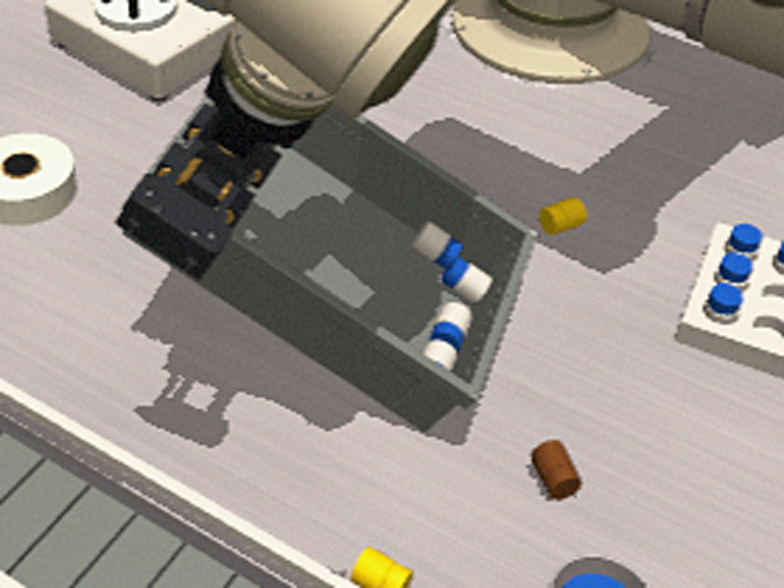

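View pics/w8.png

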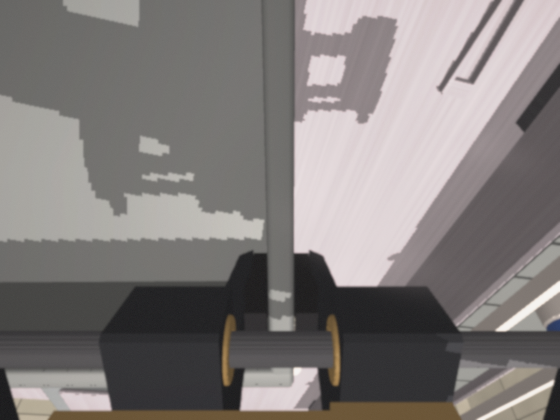

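All the bottles have slid to the left end; four are visible, at px (428,238), (470,278), (452,322) and (442,350), and the fifth is probably hidden. The grip is aligned in the wrist view. Next I'll tip towards the near-left corner.

Run:
```python
from h import *
def R(phi,th):
    f=np.radians(phi);return Ro.from_rotvec(np.array([-np.sin(f),-np.cos(f),0])*np.radians(th))
A=R(90,26);B=R(45,40); rv=(A.inv()*B).as_rotvec()
g=G();Rt=Ro.from_euler('z',float(g["yaw"])).as_matrix()
P=[]
for i in range(1,26):
    W=Rt@(A*Ro.from_rotvec(rv*i/25)).as_matrix()@Rt.T
    P.append((g["piv"]+W@(g["p"]-g["piv"]),W@g["R"]))
print(np.degrees(np.linalg.norm(rv)))
pathrows(P,1)
print([ (q.round(3)) for q,_ in P[4::5]])
```

```text
28.13426988435249
[1, -0.0005, -0.0016, -0.0041, -0.019, -0.002, 0.004]
[1, -0.0007, -0.002, -0.0041, -0.019, -0.002, 0.004]
[1, -0.0007, -0.002, -0.0041, -0.019, -0.002, 0.004]
[1, -0.0007, -0.002, -0.0041, -0.019, -0.002, 0.004]
[1, -0.0007, -0.002, -0.0041, -0.019, -0.002, 0.004]
[1, -0.0007, -0.002, -0.0041, -0.019, -0.002, 0.004]
[1, -0.0007, -0.002, -0.0041, -0.019, -0.002, 0.004]
[1, -0.0007, -0.002, -0.0041, -0.019, -0.002, 0.004]
[1, -0.0007, -0.002, -0.0041, -0.019, -0.002, 0.004]
[1, -0.0007, -0.002, -0.0041, -0.019, -0.002, 0.004]
[1, -0.0007, -0.002, -0.0041, -0.019, -0.002, 0.004]
[1, -0.0007, -0.002, -0.0041, -0.019, -0.002, 0.004]
[1, -0.0007, -0.002, -0.0041, -0.019, -0.002, 0.004]
[1, -0.0007, -0.002, -0.0041, -0.019, -0.002, 0.004]
[1, -0.0007, -0.002, -0.0041, -0.019, -0.002, 0.004]
[1, -0.0007, -0.002, -0.0041, -0.019, -0.002, 0.004]
[1, -0.0007, -0.002, -0.0041, -0.019, -0.002, 0.004]
[1, -0.0007, -0.002, -0.0041, -0.019, -0.002, 0.004]
[1, -0.0007, -0.002, -0.0041, -0.019, -0.002, 0.004]
[1, -0.0007, -0.002, -0.0041, -0.019, -0.002, 0.004]
[1, -0.0007, -0.002, -0.0041, -0.019, -0.002, 0.004]
[1, -0.0007, -0.002, -0.0041, -0.019, -0.002, 0.004]
[1, -0.0007, -0.002, -0.0041, -0.019, -0.002, 0.004]
[1, -0.0007, -0.002, -0.0041, -0.019, -0.002, 0.004]
[1, -0.0007, -0.002, -0.0041, -0.019, -0.002, 0.004]
[array([ 0.627, -0.04 ,  0.172]), array([ 0.613, -0.037,  0.191]), array([ 0.597, -0.035,  0.207]), array([ 0.58 , -0.033,  0.223]), array([ 0.562, -0.031,  0.236])]
```

Emit:
jog_arm(rows=[[1,-0.0005,-0.002,-0.0041,-0.019,-0.002,0.004],[1,-0.0007,-0.002,-0.0041,-0.019,-0.002,0.004],[1,-0.0007,-0.002,-0.0041,-0.019,-0.002,0.004],[1,-0.0007,-0.002,-0.0041,-0.019,-0.002,0.004],[1,-0.0007,-0.002,-0.0041,-0.019,-0.002,0.004]])

```text
clock: 13.52
ee_pos: [0.6253, -0.0406, 0.1733]
orientation: [[-0.146, 0.972, 0.185], [0.882, 0.212, -0.42], [-0.448, 0.102, -0.888]]
wrist_force: [-0.0, 0.1, -1.8]
width: 0.104
```

```bash
cat >> h.py <<'E'
def tip2(f):
    def R(phi,th):
        a=np.radians(phi);return Ro.from_rotvec(np.array([-np.sin(a),-np.cos(a),0])*np.radians(th))
    A=R(90,26);B=R(45,40); rv=(A.inv()*B).as_rotvec()
    g=G();Rt=Ro.from_euler('z',float(g["yaw"])).as_matrix()
    W=Rt@(A*Ro.from_rotvec(rv*f)).as_matrix()@Rt.T
    return (g["piv"]+W@(g["p"]-g["piv"]),W@g["R"])
E
python3 - <<'E'
from h import *
tilt_est()
pathrows([tip2(i/25) for i in range(6,11)],1)
E
```

```text
t 13.53 tilt 27.2 F [-0.   0.1 -1.8] M [0.29 0.36 0.01] w 0.104 j [ -5.  30.  77. -27.  62.  -6.]
NL [0.414 0.12  0.   ] NR [ 0.456 -0.135  0.129] FL [0.597 0.159 0.019] FR [ 0.639 -0.095  0.147] 
[1, -0.0003, -0.0008, -0.003, -0.014, -0.002, 0.004]
[1, -0.0007, -0.002, -0.0041, -0.019, -0.002, 0.004]
[1, -0.0007, -0.002, -0.0041, -0.019, -0.002, 0.004]
[1, -0.0007, -0.002, -0.0041, -0.019, -0.002, 0.004]
[1, -0.0007, -0.002, -0.0041, -0.019, -0.002, 0.004]
```

Emit:
jog_arm(rows=[[1,-0.0005,-0.0015,-0.004,-0.018,-0.002,0.004],[1,-0.0007,-0.002,-0.0041,-0.019,-0.002,0.004],[1,-0.0007,-0.002,-0.0041,-0.019,-0.002,0.004],[1,-0.0007,-0.002,-0.0041,-0.019,-0.002,0.004],[1,-0.0007,-0.002,-0.0041,-0.019,-0.002,0.004]])

```text
clock: 14.15
ee_pos: [0.6109, -0.0369, 0.1927]
orientation: [[-0.123, 0.951, 0.283], [0.883, 0.235, -0.407], [-0.454, 0.2, -0.868]]
wrist_force: [1.0, 0.7, -2.5]
width: 0.109
```

Emit:
jog_arm(rows=[[1,-0.0007,-0.002,-0.0041,-0.019,-0.002,0.004],[1,-0.0007,-0.002,-0.0041,-0.019,-0.002,0.004],[1,-0.0007,-0.002,-0.0041,-0.019,-0.002,0.004],[1,-0.0007,-0.002,-0.0041,-0.019,-0.002,0.004],[1,-0.0007,-0.002,-0.0041,-0.019,-0.002,0.004]])

```text
clock: 14.78
ee_pos: [0.5941, -0.034, 0.2107]
orientation: [[-0.099, 0.92, 0.38], [0.884, 0.257, -0.392], [-0.458, 0.297, -0.838]]
wrist_force: [0.6, -0.0, -1.7]
width: 0.109
```

Run:
```python
from h import *
tilt_est()
c=cap("scene","s9.png",(180,130,460,340),2.8)
c=cap("top","t9.png",(160,130,360,280),4)
pathrows([tip2(i/25) for i in range(16,21)],1)
```

```text
t 14.78 tilt 32.9 F [ 0.6 -0.  -1.7] M [0.33 0.41 0.02] w 0.109 j [ -6.  21.  88. -28.  48.  -3.]
NL [0.413 0.12  0.001] NR [ 0.442 -0.135  0.132] FL [0.586 0.168 0.056] FR [ 0.615 -0.087  0.187] 
[1, -0.0003, -0.0001, 0.0005, -0.002, -0.001, 0.005]
[1, -0.0007, -0.002, -0.0041, -0.019, -0.002, 0.004]
[1, -0.0007, -0.002, -0.0041, -0.019, -0.002, 0.004]
[1, -0.0007, -0.002, -0.0041, -0.019, -0.002, 0.004]
[1, -0.0007, -0.002, -0.0041, -0.019, -0.002, 0.004]
```

View pics/s9.png

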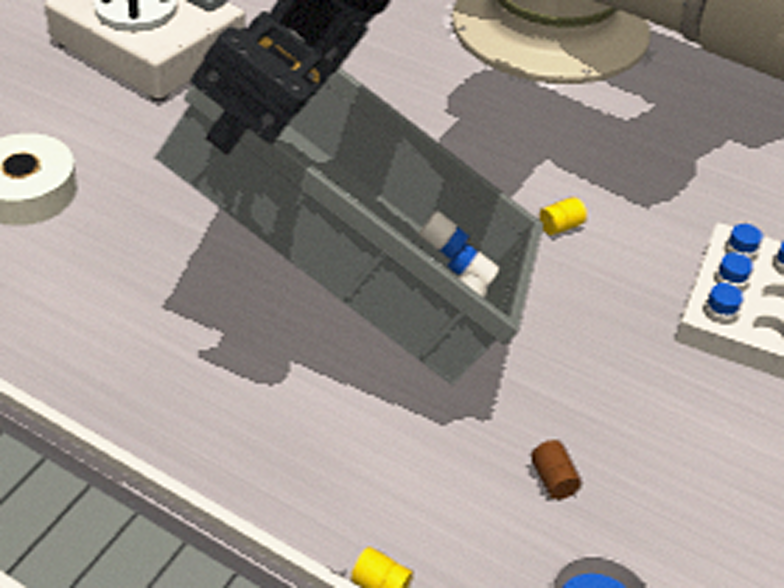

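View pics/t9.png

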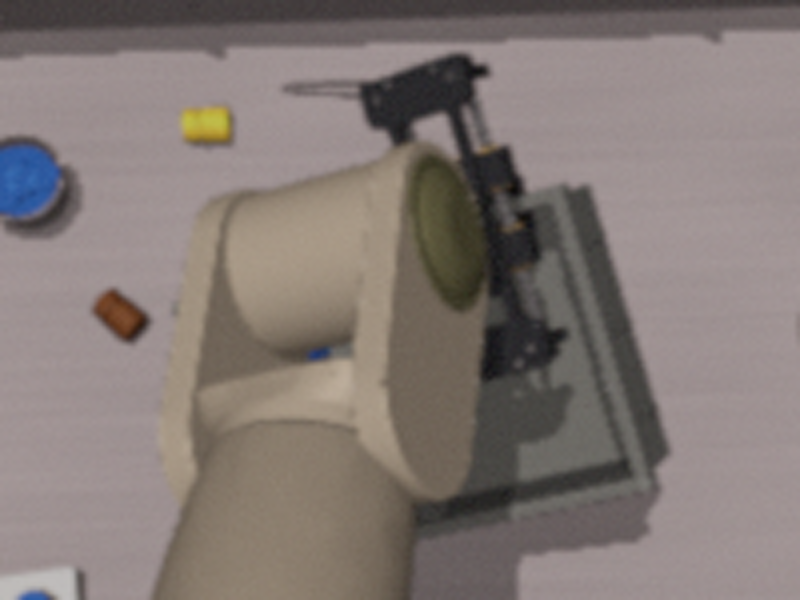

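The tote is tipping about its near-left corner (model tilt 33°), with bottles bunched at px (450,235)–(480,285). I'll continue to about 40°.

Emit:
jog_arm(rows=[[1,-0.0007,-0.002,-0.0035,-0.019,-0.002,0.004],[1,-0.0007,-0.002,-0.0038,-0.019,-0.002,0.004],[1,-0.0007,-0.002,-0.0041,-0.019,-0.002,0.004],[1,-0.0007,-0.002,-0.0041,-0.019,-0.002,0.004],[1,-0.0007,-0.002,-0.0041,-0.019,-0.002,0.004]])

```text
clock: 15.5
ee_pos: [0.5762, -0.0321, 0.2262]
orientation: [[-0.075, 0.879, 0.472], [0.885, 0.277, -0.374], [-0.459, 0.389, -0.798]]
wrist_force: [0.3, -0.5, -2.2]
width: 0.112
```

Run:
```python
from h import *
o,Rt=tilt_est()
print("rim NL",o+Rt@[-.1,.15,.075])
c=cap("scene","s10.png",(260,150,400,255),5.5)
pathrows([tip2(i/25) for i in range(21,26)],1)
```

```text
t 15.5 tilt 36.8 F [ 0.3 -0.5 -2.2] M [ 0.22  0.51 -0.  ] w 0.112 j [ -7.  17.  94. -29.  41.  -1.]
NL [0.414 0.119 0.   ] NR [ 0.435 -0.136  0.132] FL [0.579 0.171 0.073] FR [ 0.601 -0.084  0.205] 
rim NL [0.37257893 0.15056276 0.05504868]
[1, -0.0001, 0.0003, 0.0012, 0.005, -0.0, 0.006]
[1, -0.0007, -0.002, -0.0041, -0.019, -0.002, 0.004]
[1, -0.0007, -0.002, -0.0041, -0.019, -0.002, 0.004]
[1, -0.0007, -0.002, -0.0041, -0.019, -0.002, 0.004]
[1, -0.0007, -0.002, -0.0041, -0.019, -0.002, 0.004]
```

View pics/s10.png

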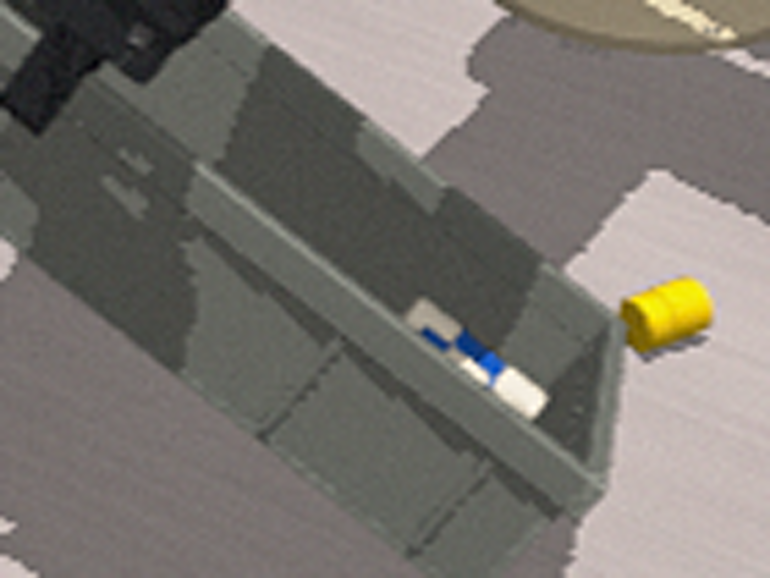

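The bottles lie in two rows by the near wall, at crop px (435,315) to (525,390). A few more rows finish the tilt, then I'll let it settle.

Emit:
jog_arm(rows=[[1,-0.0007,-0.0015,-0.003,-0.015,-0.002,0.004],[1,-0.0007,-0.002,-0.0041,-0.019,-0.002,0.004],[1,-0.0007,-0.002,-0.0041,-0.019,-0.002,0.004],[1,-0.0005,-0.0015,-0.003,-0.015,-0.002,0.004],[1,0,0,0,0,0,0]])

```text
clock: 16.18
ee_pos: [0.5617, -0.031, 0.2368]
orientation: [[-0.056, 0.843, 0.536], [0.887, 0.288, -0.361], [-0.459, 0.455, -0.763]]
wrist_force: [-0.5, -0.4, -2.1]
width: 0.112
```

Emit:
jog_arm(rows=[[1,0,0,0,0,0,0],[1,0,0,0,0,0,0],[1,0,0,0,0,0,0],[1,0,0,0,0,0,0]])

```text
clock: 16.68
ee_pos: [0.562, -0.0311, 0.2366]
orientation: [[-0.056, 0.843, 0.535], [0.887, 0.288, -0.361], [-0.459, 0.455, -0.763]]
wrist_force: [-0.3, -0.1, -1.8]
width: 0.106
```

Run:
```python
from h import *
o,Rt=tilt_est()
c=cap("scene","s11.png",(260,150,400,255),5.5)
for q in ((-.09,.14,.004),(-.09,-.14,.004),(.09,.14,.004),(-.1,.15,.075),(.1,.15,.075),(-.1,-.15,.075)):
    u=proj(c,o+Rt@q); print(q,(o+Rt@q).round(3),((u-[260,150])*5.5).round())
c=cap("top","t11.png",(160,130,360,280),4)
cap("wrist","w11.png")
```

```text
t 16.68 tilt 40.0 F [-0.3 -0.1 -1.8] M [0.29 0.54 0.02] w 0.106 j [ -8.  14.  98. -30.  35.   0.]
NL [ 0.414  0.119 -0.   ] NR [ 0.43  -0.137  0.132] FL [0.573 0.173 0.085] FR [ 0.589 -0.083  0.217] 
(-0.09, 0.14, 0.004) [0.415 0.118 0.007] [505. 423.]
(-0.09, -0.14, 0.004) [ 0.431 -0.131  0.135] [36. 34.]
(0.09, 0.14, 0.004) [0.567 0.17  0.088] [475. 558.]
(-0.1, 0.15, 0.075) [0.369 0.149 0.052] [626. 319.]
(0.1, 0.15, 0.075) [0.537 0.207 0.142] [618. 452.]
(-0.1, -0.15, 0.075) [ 0.386 -0.117  0.189] [ 116. -103.]
```

View pics/s11.png

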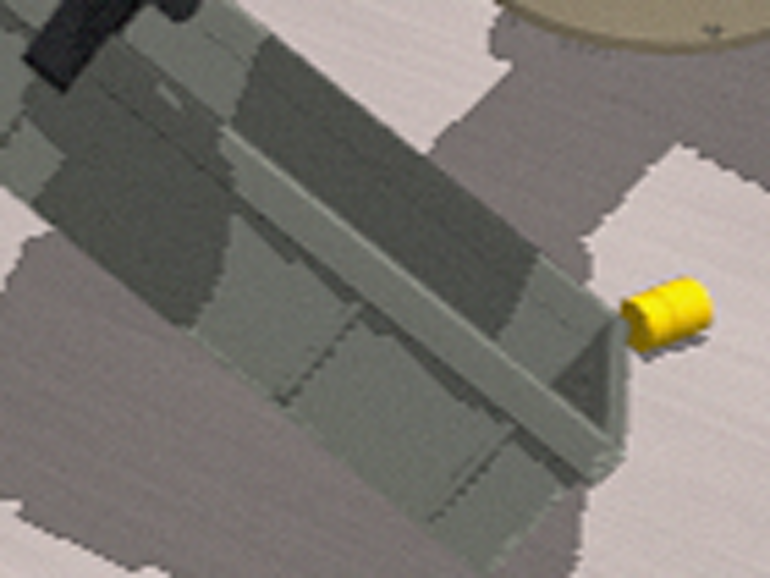

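View pics/t11.png

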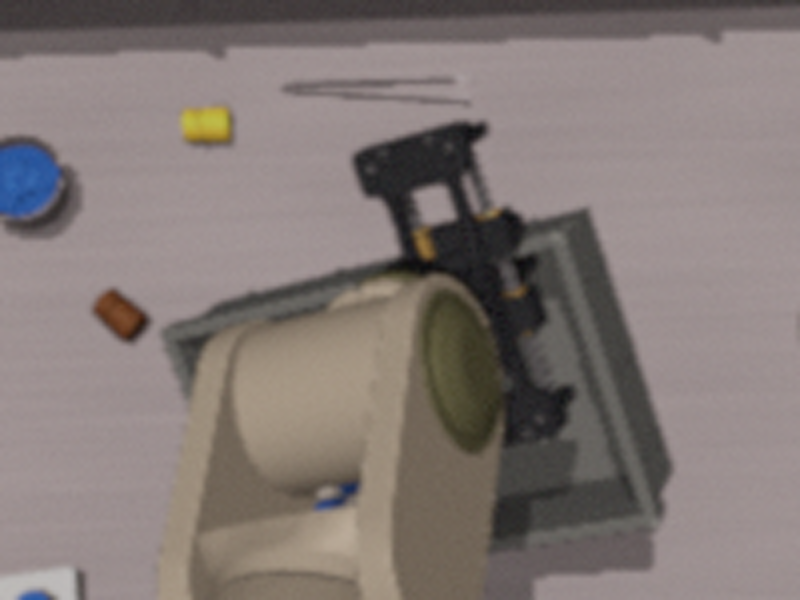

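View pics/w11.png

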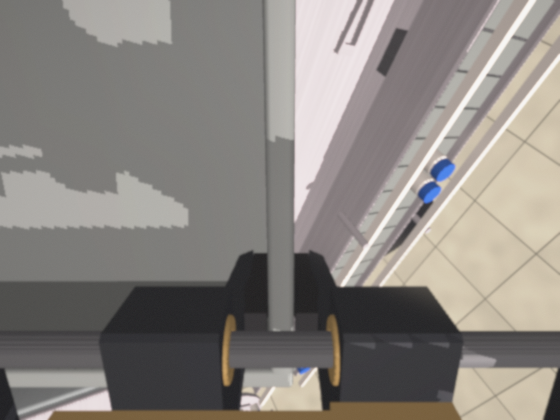

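The model's projected rim corners, (626,319) and (618,452), match the picture. The bottles are hidden from the scene camera now, though, so I'll work out their tote-frame positions from the earlier frame s10 and from top px (330,495).

Run:
```python
from h import *
g=G()
def tote(p,R):
    W=R@g["R"].T; return p+W@(g["c"]-g["p"]), W@Ro.from_euler('z',float(g["yaw"])).as_matrix()
def hit(c,u,v,o,Rt,z):
    a=ray(c,u,v,0.);b=ray(c,u,v,.5); a=Rt.T@(a-o);b=Rt.T@(b-o); return (a+(b-a)*(z-a[2])/(b[2]-a[2]))
R=np.array([[-0.075,0.879,0.472],[0.885,0.277,-0.374],[-0.459,0.389,-0.798]]);u,_,v=np.linalg.svd(R);R=u@v
o,Rt=tote(np.array([0.5762,-0.0321,0.2262]),R)
c=vision.capture("scene")
for n,(x,y) in dict(end=(407,312),cA=(435,318),mid=(475,350),B=(525,392),Bend=(548,405),cap2=(435,338),w2=(475,372)).items():
    for z in(.025,):
        q=hit(c,x/5.5+260,y/5.5+150,o,Rt,z);print(n,q.round(3),np.linalg.norm(q-[-.09,.14,.004]).round(3))
s=state();o,Rt=tote(s["ee_pos"],s["orientation"]);t=vision.capture("top")
for x,y in((325,492),(350,492),(330,503)):
    q=hit(t,x/4+160,y/4+130,o,Rt,.028);print("top",q.round(3))
im=cv2.imread("pics/t11.png")[440:540,270:400];cv2.imwrite("pics/t11b.png",cv2.resize(im,None,fx=5,fy=5,interpolation=cv2.INTER_CUBIC))
```

```text
end [-0.064  0.07   0.025] 0.078
cA [-0.082  0.083  0.025] 0.061
mid [-0.082  0.106  0.025] 0.041
B [-0.08   0.135  0.025] 0.024
Bend [-0.086  0.148  0.025] 0.023
cap2 [-0.06   0.086  0.025] 0.065
w2 [-0.058  0.109  0.025] 0.049
top [-0.056  0.102  0.028]
top [-0.059  0.083  0.028]
top [-0.065  0.101  0.028]
```

View pics/t11b.png

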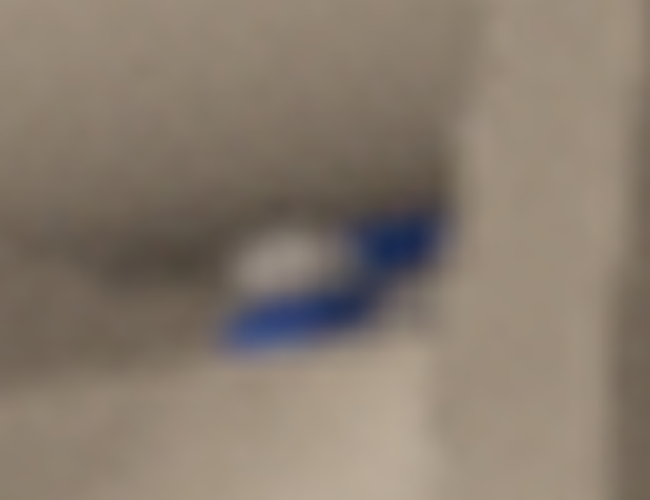

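At least three bottles sit within 80 mm of the corner, but the far wall may hide the other two. There's time to lower the far side for a look. Both slopes still lead to the corner, so nothing should roll away, and I can tip it back afterwards.

Emit:
jog_arm(rows=[[1,0.0007,0.002,0.0041,0.019,0.002,-0.004],[1,0.0012,0.0035,0.007,0.033,0.0035,-0.007],[1,0.0012,0.0035,0.007,0.033,0.0035,-0.007],[1,0.0012,0.0035,0.007,0.033,0.0035,-0.007],[1,0.0012,0.0035,0.007,0.033,0.0035,-0.007]])

```text
clock: 17.55
ee_pos: [0.5918, -0.0336, 0.2133]
orientation: [[-0.094, 0.915, 0.393], [0.884, 0.258, -0.389], [-0.458, 0.311, -0.833]]
wrist_force: [-0.4, 0.6, -1.9]
width: 0.108
```

Emit:
jog_arm(rows=[[1,0.0012,0.0035,0.007,0.033,0.0035,-0.007],[1,0.0012,0.0035,0.007,0.033,0.0035,-0.007],[1,0.0012,0.0035,0.007,0.033,0.0035,-0.007],[1,0.0012,0.0035,0.007,0.033,0.0035,-0.007],[1,0.0007,0.002,0.0041,0.019,0.002,-0.004]])

```text
clock: 18.18
ee_pos: [0.6188, -0.0374, 0.1844]
orientation: [[-0.133, 0.962, 0.239], [0.883, 0.225, -0.412], [-0.45, 0.156, -0.879]]
wrist_force: [-0.3, -0.1, -0.3]
width: 0.109
```

Run:
```python
from h import *
o,Rt=tilt_est()
c=cap("scene","s12.png",(270,165,400,265),6)
```

```text
t 18.18 tilt 28.3 F [-0.3 -0.1 -0.3] M [0.07 0.3  0.1 ] w 0.109 j [ -5.  27.  80. -27.  58.  -5.]
NL [0.415 0.121 0.001] NR [ 0.453 -0.133  0.13 ] FL [0.596 0.163 0.03 ] FR [ 0.634 -0.091  0.159]
```

View pics/s12.png

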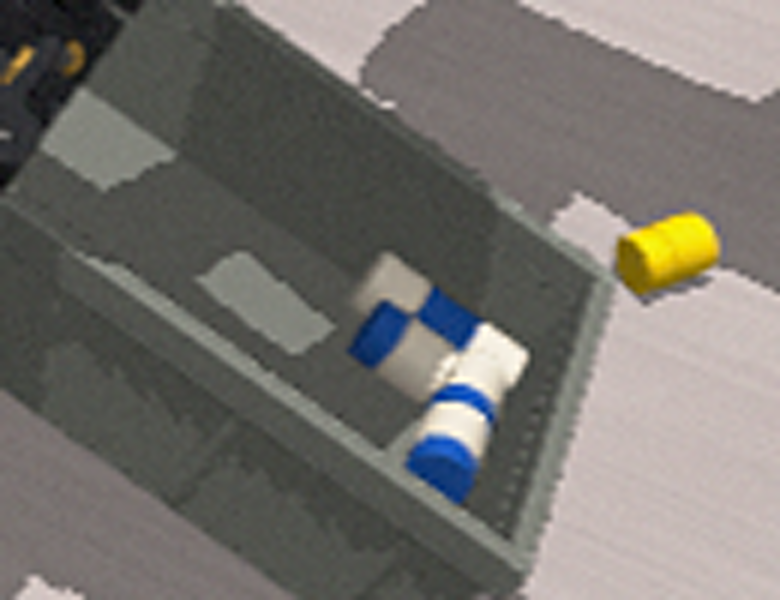

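Now the cluster shows. Caps are at px (450,315), which looks like two cap-to-cap, then (380,335), (465,395) and (445,465). I'll check the lengths in the tote frame to be sure it's five.

Run:
```python
from h import *
g=G();s=state();W=s["orientation"]@g["R"].T
o=s["ee_pos"]+W@(g["c"]-g["p"]);Rt=W@Ro.from_euler('z',float(g["yaw"])).as_matrix()
c=cap("scene","s13.png",(310,195,380,255),11)
def hit(u,v,z):
    a=ray(c,u,v,0.);b=ray(c,u,v,.5); a=Rt.T@(a-o);b=Rt.T@(b-o); return (a+(b-a)*(z-a[2])/(b[2]-a[2]))
for n,(x,y) in dict(Aend=(372,275),Acap0=(428,300),Acap1=(478,330),Fend=(525,360),Bcap=(362,350),Bbase=(440,375),ring0=(468,390),ring1=(460,408),Dcap0=(443,440),Dcap1=(438,485)).items():
    q=hit(x/6+270,y/6+165,.028);print(n,q.round(3),np.linalg.norm(q-[-.09,.14,.004]).round(3))
```

```text
Aend [-0.064  0.069  0.028] 0.08
Acap0 [-0.073  0.094  0.028] 0.054
Acap1 [-0.077  0.119  0.028] 0.035
Fend [-0.079  0.142  0.028] 0.026
Bcap [-0.018  0.078  0.028] 0.098
Bbase [-0.035  0.111  0.028] 0.067
ring0 [-0.038  0.124  0.028] 0.059
ring1 [-0.025  0.124  0.028] 0.071
Dcap0 [-0.001  0.122  0.028] 0.094
Dcap1 [0.024 0.127 0.028] 0.117
```

View pics/s13.png

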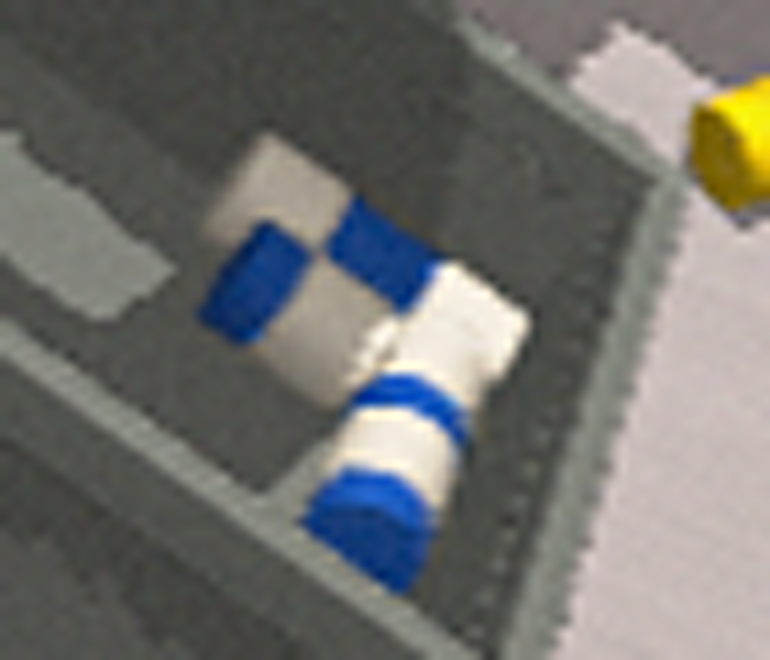

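All five are accounted for: two cap-to-cap along the near wall (73 mm long in all), one beside them, and two end to end by the left wall. The farthest middle is about 85 mm from the corner. Tipping back up for the finish.

Emit:
jog_arm(rows=[[1,-0.0007,-0.002,-0.0041,-0.019,-0.002,0.004],[1,-0.001,-0.003,-0.006,-0.028,-0.003,0.006],[1,-0.001,-0.003,-0.006,-0.028,-0.003,0.006],[1,-0.001,-0.003,-0.006,-0.028,-0.003,0.006],[1,-0.001,-0.003,-0.006,-0.028,-0.003,0.006]])

```text
clock: 18.9
ee_pos: [0.5957, -0.0332, 0.2105]
orientation: [[-0.1, 0.922, 0.375], [0.884, 0.255, -0.392], [-0.457, 0.292, -0.84]]
wrist_force: [-0.2, 0.1, -1.8]
width: 0.11
```

Run:
```python
from h import *
o,Rt=tilt_est()
rows(*tip2(.9),5,1)
```

```text
t 18.9 tilt 32.7 F [-0.2  0.1 -1.8] M [0.11 0.41 0.1 ] w 0.11 j [ -6.  21.  88. -28.  48.  -3.]
NL [0.414 0.121 0.001] NR [ 0.443 -0.134  0.132] FL [0.588 0.169 0.056] FR [ 0.617 -0.086  0.187] 
[1, -0.0011, -0.0034, -0.0052, -0.026, -0.003, 0.007]
[1, -0.0011, -0.0032, -0.0053, -0.026, -0.003, 0.007]
[1, -0.0012, -0.0031, -0.0053, -0.026, -0.003, 0.007]
[1, -0.0012, -0.0029, -0.0054, -0.026, -0.003, 0.007]
[1, -0.0012, -0.0028, -0.0055, -0.026, -0.003, 0.007]
```

Emit:
jog_arm(rows=[[1,-0.001,-0.0033,-0.0052,-0.026,-0.003,0.007],[1,-0.001,-0.003,-0.0053,-0.026,-0.003,0.007],[1,-0.0012,-0.003,-0.0053,-0.026,-0.003,0.007],[1,-0.0012,-0.003,-0.0054,-0.026,-0.003,0.007],[1,0,0,0,0,0,0]])

```text
clock: 19.52
ee_pos: [0.5742, -0.0321, 0.2278]
orientation: [[-0.067, 0.876, 0.477], [0.887, 0.271, -0.374], [-0.457, 0.398, -0.795]]
wrist_force: [-0.7, -0.2, -2.4]
width: 0.109
```

Emit:
jog_arm(rows=[[1,0,0,0,0,0,0],[1,0,0,0,0,0,0],[1,0,0,0,0,0,0],[1,0,0,0,0,0,0],[1,0,0,0,0,0,0]])

```text
clock: 20.15
ee_pos: [0.5748, -0.0321, 0.2273]
orientation: [[-0.067, 0.877, 0.477], [0.887, 0.271, -0.374], [-0.457, 0.398, -0.796]]
wrist_force: [-1.0, -0.8, -0.8]
width: 0.106
```

Emit:
jog_arm(rows=[[1,0,0,0,0,0,0],[1,0,0,0,0,0,0],[1,0,0,0,0,0,0],[1,0,0,0,0,0,0],[1,0,0,0,0,0,0]])

```text
clock: 20.78
ee_pos: [0.5748, -0.0321, 0.2273]
orientation: [[-0.067, 0.877, 0.477], [0.887, 0.271, -0.374], [-0.457, 0.398, -0.796]]
wrist_force: [0.0, -1.0, -1.5]
width: 0.106
```

Run:
```python
from h import *
o,Rt=tilt_est()
c=cap("scene","s14.png")
for q in ((-.1,.15,.075),(.1,.15,.075)):print(proj(c,o+Rt@q))
```

```text
t 20.77 tilt 37.1 F [ 0.  -1.  -1.5] M [0.09 0.48 0.04] w 0.106 j [ -7.  16.  94. -29.  40.  -1.]
NL [0.415 0.12  0.   ] NR [ 0.434 -0.135  0.131] FL [0.58  0.171 0.075] FR [ 0.599 -0.084  0.206] 
[374.23860557 208.5714971 ]
[369.02838153 238.33769745]
```

View pics/s14.png

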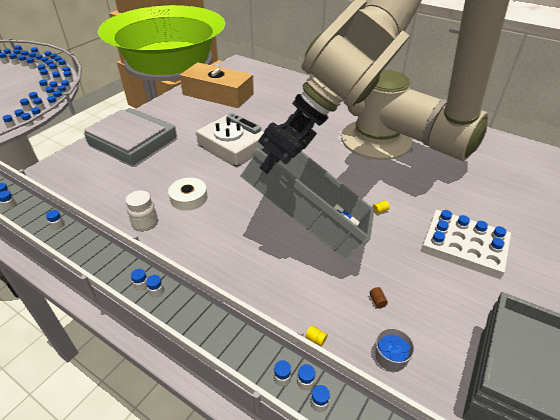

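The tote is held steady at 37°, with its corner down near (345,240), bottles visible at (345,215), and the other things where they were. Handing in.

Run:
```python
from cell import close_job
print(close_job())
```

```text
the job is handed in; nothing more can be done
None
```

I put the stray bottle into the middle of the tote and gripped the far rim near its right end. I then tipped the tote about 26° endwise, and on towards the near-left corner, which is the one nearest the rack. I handed the job in at about 20.8 s with the tote held still and the grip closed on the rim. No verdict was reported.

**Pose at hand-in:** this is worked out from the arm's pose and the grip. The projected rim corners matched the picture at 40° and again looked right in the final picture.

| Check | Estimate | Limit |
|---|---|---|
| Tilt | 37° | 17–54° |
| Near-left corner height | about 0 mm (outer foot), about 7 mm (inner floor) | under 30 mm |
| Near-right corner height | 131 mm | over 50 mm |
| Far-left corner height | 75 mm | over 40 mm |

**Bottles:** at full tilt the tote's far wall hid some of them, so I lowered it to 28° to look. All five were at the near-left corner, the farthest middle about 85 mm from it. I then tipped back up to 37°. I did not count all five again at the final pose, where only some are visible.

**Other checks:** the wrist force stayed within a few newtons in every reading. The label reel, jar, cup and look-alikes looked unmoved in the last picture. The forceps were last checked in the wrist and top views while the tote was tipping, not in the last picture.

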